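# Set the adjuster nut and clamp a sketchbook in the cam-lever book press

## Task

A freshly covered sketchbook lies in the small book press, but the press is set too slack to press it. Turn the adjuster nut on top of the press until the cam lever meets firm resistance about midway through its swing, then swing the lever fully forward to its stop so that the book stays firmly clamped, and let go. Leave the sketchbook in its place and the other things on the desk undisturbed.

Things in the scene. Friction and masses are not known exactly. Their poses are not given: they have to be found in the camera images.
- press: The book press: grey cast base 190 x 240 x 16 mm (x, y, z), two steel columns (20 mm thick, 88 mm to either side in y) and a grey crosshead 62 x 216 x 50 mm whose top is 175 mm above the desk; fixed to the desk. Origin: underside centre of the base, straight under the nut; z up, its front looks along its -x (towards the robot), the lever is on its +y side.
- nut_grip (a point): Centre of the adjuster nut, on its vertical axis at half its height: round, fluted, aluminium, 58 mm in diameter, 28 mm tall. A threaded spindle 18 mm thick stands up to 25 mm out of its top. Clockwise (from above) lowers the platen by 2 mm per rad; stiff (0.34 N m), stays where it is left. It rides up and down with the lever; its underside is 14 to 40 mm above the crosshead.
- nut (a joint): How far the adjuster nut has been turned, in rad; clockwise from above counts up; range 0 to 6.6. Its zero has no meaning of its own. It starts some 1.8 to 3.2 rad short of the right setting.
- lever (a joint): Cam lever angle q in rad: 0 = open (leans back to the press's +x, 0.62 from upright), 0.62 = upright, 0.95 = midway, 1.9 = closed, at its stop (lies forward, 1.28 from upright). It lowers platen and nut by 22 mm x (cos(q - 1.75) + 0.18): 19 mm at midway, 26 mm at 1.75, just before the stop, so the closed lever holds itself. Stays where it is left.
- lever_pivot (a point): The axis of the lever's swing, which runs along the press's y: 150 mm above the desk, 145 mm to the press's +y. The lever turns with 0.4 N m of friction (3.5 N at the ball); once the platen bears on the book the resistance rises, in a rightly set press to about 1 N m in all (8 N at the ball). Pushing the nut down with over 20 N makes the lever creep.
- lever_ball (a point): Centre of the black ball grip, 34 mm in diameter, at the end of the lever's 13 mm thick steel rod, 120 mm from the lever's pivot. At lever angle q it lies 120 mm x sin(q - 0.62) in front (press's -x) of the pivot and 120 mm x cos(q - 0.62) above it.
- platen_face (a point): Middle of the underside of the platen, a dark steel plate 156 x 124 x 12 mm that comes down flat on the book.
- book: The sketchbook in the press: board covers, 148 x 105 x 18 mm, lying flat on the lower board under the platen. Origin: centre of its underside, so its top is 18 mm above it.
- bed (a joint): How far the sprung lower board of the press (166 x 130 x 14 mm, on four springs, 18 N per mm) is squeezed down, in m; 0 = not squeezed. Rightly set, the platen first meets the book with the lever about midway, and the closed press squeezes the board by some 5 mm (thread and book take up the rest of the lever's stroke); each rad of the nut changes this by 1.5 mm.
- glue: White glue bottle, 58 mm in diameter, 150 mm tall, standing by the press. Origin: underside centre.
- folder: Bone folder, a flat white strip 160 x 22 x 6 mm, lying in front of the press. Origin: underside centre.
- brush: Glue brush, 190 mm long, lying on the desk. Origin: under its middle.
- tape: Roll of paper tape, 92 mm in diameter, 24 mm tall, lying flat. Origin: underside centre.
- mug: White mug, 80 mm in diameter, 92 mm tall. Origin: underside centre.
- sketchbook2: A larger dark sketchbook, 210 x 148 x 16 mm, lying on the desk. Origin: underside centre.
- jar: Glass jar with a steel lid, 72 mm in diameter, 85 mm tall. Origin: underside centre.
Not all that is in view belongs to the job. There is more than one size of the book; the one meant has the size given above.

How it is judged:
At the end, for the whole second after the job is handed in: The lever is closed (above 1.76 rad, past its dead point) and at rest, and the sprung board under the book is squeezed by 3 to 7 mm, which is what a lever that bites about midway (40 to 60 % of its swing) gives; the book still lies under the platen, its centre within 20 mm of the platen's (value of joint lever above 1.76 rad and value of joint bed between 0.003 and 0.007 m and not (velocity of joint lever above 0.05 rad/s) and velocity of joint lever above -0.05 rad/s and horizontal distance between book and platen_face below 0.02 m); the robot touches nothing.
It fails at once if the sketchbook in the press is shifted by more than 20 mm (distance of book from where it was at the start of the episode above 0.02 m).
It fails at once if another thing on the desk is moved by more than 30 mm (distance of any of glue, folder, brush, tape, mug, sketchbook2, jar from where it was at the start of the episode above 0.03 m).
It also fails if it takes over 72 s, if anything falls off the work surface, if the arm or the gripper's body presses on something with over 40 N, if the wrist force passes 120 N, or if a joint passes its speed limit or range.

## Robot

A 6-joint arm with a two-finger parallel gripper is mounted at the origin on the work surface. World frame = base frame: x ahead of the robot, y to its left, z up, the work surface at z = 0. Lengths are in m, angles in rad, forces in N, time in s.
With the tool pointing down it reaches from about 0.3 to 0.875 m from the base axis. Payload 6.4 kg.
Tool frame: the origin (TCP) lies at the very end of the fingers, on their centre line; the grasp point (between the pads) lies grip_point_offset behind it (grip_point_offset is the distance from the TCP to the grasp point, in m); y points along the fingers, x is the direction in which the jaws open and shut, and the axes are right-handed (so a half turn about y gives the same grasp; the last joint's range is limited). The gripper opens to 85 mm and grips with 20 to 120 N. Pads are 22 mm wide; open, the fingers measure 114 mm over their backs; the gripper's body (76 mm by 85 mm) begins 54 mm behind the grasp point. The pads swing forward as they close: fully open they stand 13 mm farther back than shut.
Start: joints at [0.905, 0.181, 1.607, -0, 1.354, -0.206], TCP at [0.255, 0.515, 0.231] pointing down, gripper open.
Joint ranges: [-2.99, 2.99], [-0.89, 2.07], [0.3, 2.58], [-1.14, 4.28], [0, 2.63], [-3.12, 3.12]. Speed limits (rad/s): [2.57, 2.57, 3.01, 3.14, 3.14, 3.14].

## Interface

Orientations are given as a unit quaternion [w, x, y, z].
In Python, from bench import get_obs, camera, camera_model, hand_in, grip_point_offset gives the robot as it stands.
- The arm moves only by the shell command python3 -m jog 'ROWS'. ROWS is JSON, a list of rows, each a list of 7 numbers: the shift along the tool's x, y, z in mm, then the turn, a rotation vector about the tool's x, y, z in degrees, then the gripper's target within -1 to 1 (shut at 1, half-way at 0, fully open at -1). In form: [[x, y, z, ax, ay, az, grip], ...]. A call has 1 to 8 rows; each row shifts and turns the commanded pose from where the row before left it, along the tool's axes as they then stand; what a row does not reach is not made up. A row lasts 1/12 s, in which the tool goes at most 41.7 mm and 7.16 degrees, less where a joint would pass 70% of its speed; a pose out of reach is approached as far as the arm can. A call is refused whole if a number of a shift passes 41.7 or a number of a turn 7.16, either way. A call with a gripper value outside its range is refused whole. The fingers move at their own pace and stop on an object; the grip force is fixed at half the most. Time passes only in rows, so rows that do not move let the fingers close. It gives the time, the measured TCP pose, the force and the opening at its end, in the units of the state.
- get_obs(): the state, without advancing time (a new reading comes with each control period).
- camera(name): name is "scene" or "top" or "wrist"; returns the picture (384x512x3 uint8, blue, green, red); there is no depth.
- camera_model(name): a dict with "K" (3x3 intrinsics, pixels), "pose" (4x4, takes a point from camera to world coordinates). Camera axes: x right, y down, z forward; pixel columns grow to the right and rows downward; lengths in m; the calibration is good to about 2 mm. A picture is of the moment at which its call begins: read the wrist's pose just before it. camera_model takes no time and is no camera call; for the wrist camera it gives the pose at the moment of the call.
- hand_in(): hands the job in, once; it reports no verdict.
The state is a dict: "time_s": time; "q": joint angles; "dq": joint speeds; "joint_efforts": joint torques, N m; "eef_pos": TCP position; "eef_rot": TCP orientation; "wrist_force": force on the tool from outside, world axes, zero at the start; "torque": the same for the moment, N m; "opening": opening from 0.0 (shut) to 1.0 (fully open).
Only numpy, scipy, OpenCV 4.12 (cv2) and the standard library are available. Lean on these libraries where they do the work, as an engineer would, in place of code of your own. Each camera call takes 0.05 s, during which the arm holds its last target.

## Working session

There is one attempt and no reset: what is moved stays moved. The work goes in short steps, Python scripts to look and compute and a shell command to move; the robot and the scene stay as the last step left them, time stands still between calls to the robot, and variables do not carry over. Pictures are saved under pics/ and viewed, and the job is handed in when it is done.

```bash
ls; mkdir -p pics; python3 - <<'E'
from bench import *
import cv2
print(get_obs()); print(grip_point_offset)
for n in ("scene","top","wrist"):
    m=camera_model(n); print(n,m["K"],m["pose"])
    cv2.imwrite(f"pics/{n}0.png",camera(n))
E
```

```text
pics
{'time_s': 0.0, 'q': array([ 9.04678275e-01,  1.81570877e-01,  1.60801254e+00, -5.91921164e-06,
        1.35380836e+00, -2.06303157e-01]), 'dq': array([-1.26066236e-03, -1.81510260e-03, -2.86796389e-04,  5.92880583e-04,
       -4.73780493e-04,  7.70654563e-05]), 'joint_efforts': array([-1.11181831e-03, -4.44893575e+01, -3.51319706e+01, -5.96244063e-04,
        9.44548199e-03,  1.40983664e-05]), 'eef_pos': array([0.25480869, 0.5148335 , 0.2303652 ]), 'eef_rot': array([-0.60056742,  0.60100651,  0.37230328, -0.37349727]), 'wrist_force': array([ 0.54076165,  0.06261604, -0.19868314]), 'torque': array([-0.04082385, -0.00821911,  0.02399934]), 'opening': 1.0010415038428806}
0.0187
scene [[451.61239912   0.         252.86253793]
 [  0.         451.61239912 185.13084542]
 [  0.           0.           1.        ]] [[ 0.68393295  0.42322779 -0.59423392  1.22208749]
 [ 0.72951351 -0.38919797  0.56243664 -0.66762258]
 [ 0.00676418 -0.81817063 -0.57493571  0.9238201 ]
 [ 0.          0.          0.          1.        ]]
top [[410.29789275   0.         250.52789216]
 [  0.         410.29789275 194.86820263]
 [  0.           0.           1.        ]] [[-0.01209312 -0.98878187  0.14887638  0.26379656]
 [-0.99991592  0.01265512  0.00282818  0.05668218]
 [-0.0046805  -0.14882966 -0.98885177  1.30830203]
 [ 0.          0.          0.          1.        ]]
wrist [[268.7409784    0.         254.67985345]
 [  0.         268.7409784  194.01876053]
 [  0.           0.           1.        ]] [[ 0.44342503  0.85946644  0.25434558  0.19071274]
 [ 0.89630813 -0.42442119 -0.12844607  0.54683554]
 [-0.00244543  0.28492822 -0.95854574  0.37239734]
 [ 0.          0.          0.          1.        ]]
```

View pics/scene0.png

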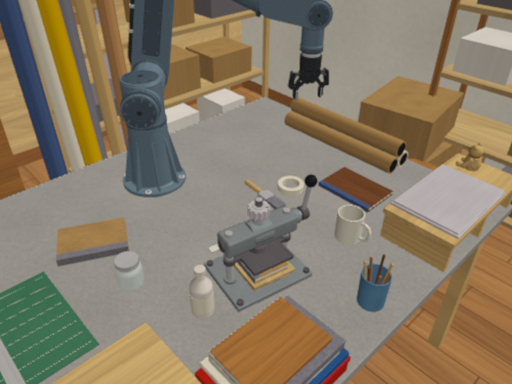

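View pics/top0.png

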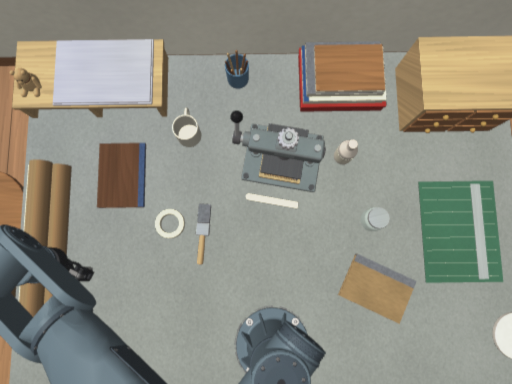

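View pics/wrist0.png

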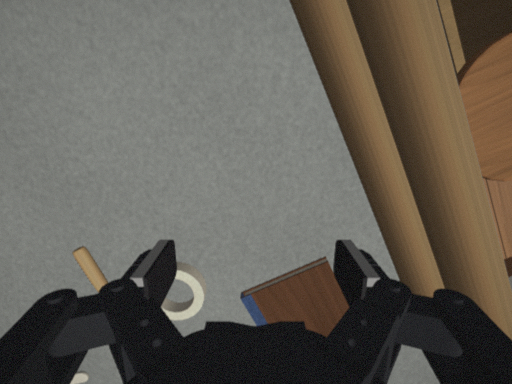

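The press stands upper middle in the top view (nut at ~(288,138), lever ball at ~(236,116)). I'll enlarge it.

```bash
python3 - <<'E'
import cv2
a=cv2.imread("pics/top0.png")[90:215,215:365]; cv2.imwrite("pics/topc.png",cv2.resize(a,None,fx=5,fy=4.8,interpolation=cv2.INTER_CUBIC))
a=cv2.imread("pics/scene0.png")[165:315,185:335]; cv2.imwrite("pics/scenec.png",cv2.resize(a,None,fx=4,fy=4,interpolation=cv2.INTER_CUBIC))
E
```

```text
(no output)
```

View pics/topc.png

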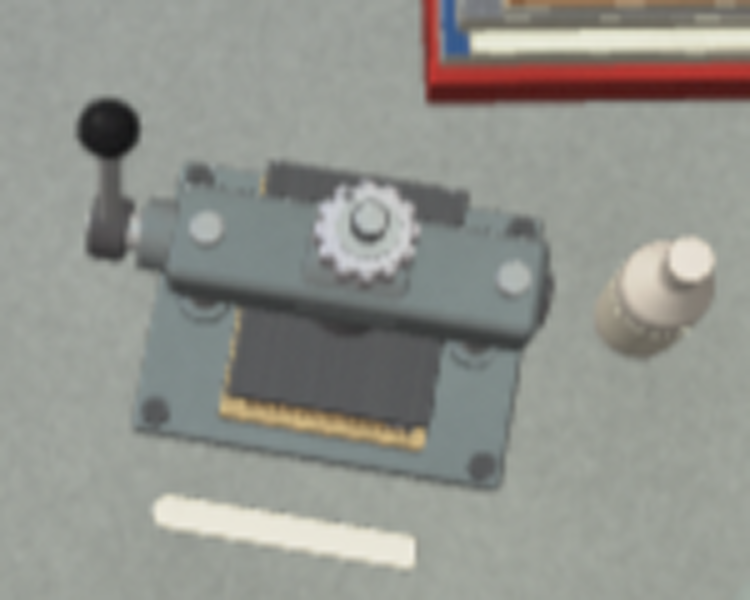

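View pics/scenec.png

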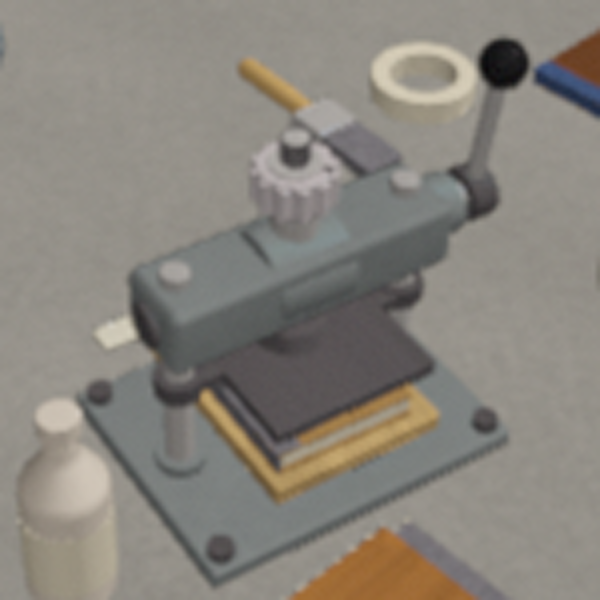

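```bash
cat > h.py <<'E'
import numpy as np
from bench import *
from scipy.spatial.transform import Rotation as R
def ray(n,px,m=None):
    m=m or camera_model(n); K=m["K"];T=m["pose"]
    d=T[:3,:3]@np.linalg.inv(K)@np.array([px[0],px[1],1.]); return T[:3,3],d/np.linalg.norm(d)
def plane(n,px,z,m=None):
    o,d=ray(n,px,m); return o+d*(z-o[2])/d[2]
def tri(rays):
    A=sum(np.eye(3)-np.outer(d,d) for o,d in rays); b=sum((np.eye(3)-np.outer(d,d))@o for o,d in rays)
    p=np.linalg.solve(A,b); return p,[round(1000*np.linalg.norm((np.eye(3)-np.outer(d,d))@(p-o)),1) for o,d in rays]
def proj(n,p,m=None):
    m=m or camera_model(n); c=np.linalg.inv(m["pose"])@np.append(p,1); u=m["K"]@c[:3]; return u[:2]/u[2]
def quat(): 
    q=get_obs()["eef_rot"]; return R.from_quat([q[1],q[2],q[3],q[0]])
E
python3 - <<'E'
from h import *
np.set_printoptions(precision=4,suppress=True)
t=lambda u,v:(215+u/5,90+v/4.8)
s=lambda u,v:(185+u/4,165+v/4)
C=[plane("top",t(*p),.016) for p in [(137,432),(500,488),(543,215),(187,165)]]
print(np.array(C),np.mean(C,0)); 
print("sides",[np.linalg.norm(C[i]-C[(i+1)%4]) for i in range(4)])
S=[plane("scene",s(*p),.016) for p in [(78,397),(217,580),(507,437)]];print(np.array(S))
ym=(C[0]-C[1]); print("yaw from front edge",np.degrees(np.arctan2(-ym[0],ym[1])))
xm=C[3]-C[0]; xm2=C[2]-C[1]; print(np.degrees(np.arctan2(xm[1],xm[0])),np.degrees(np.arctan2(xm2[1],xm2[0])))
print("ball",tri([ray("top",t(108,128)),ray("scene",s(503,64))]))
print("spindle",tri([ray("top",t(372,215)),ray("scene",s(296,138))]))
print("nut",tri([ray("top",t(366,234)),ray("scene",s(294,185))]))
print("colR", plane("top",t(515,278),.175),plane("top",t(207,228),.175))
print("bolts scene", plane("scene",s(175,271),.178),plane("scene",s(406,180),.178))
o=get_obs(); print(quat().as_matrix())
print(camera_model("wrist")["pose"][:3,3]-o["eef_pos"])
E
```

```text
[[ 0.5068  0.0858  0.016 ]
 [ 0.466  -0.1452  0.016 ]
 [ 0.653  -0.1798  0.016 ]
 [ 0.6913  0.0514  0.016 ]] [ 0.5793 -0.0469  0.016 ]
sides [np.float64(0.2345783697066321), np.float64(0.19013152527719443), np.float64(0.23438019466924995), np.float64(0.18767838053243788)]
[[ 0.4729 -0.1422  0.016 ]
 [ 0.6581 -0.1773  0.016 ]
 [ 0.7018  0.0492  0.016 ]]
yaw from front edge -10.016661229070573
-10.557992938460238 -10.48741117533465
ball (array([0.6306, 0.0948, 0.2678]), [np.float64(1.2), np.float64(1.2)])
spindle (array([ 0.5838, -0.0443,  0.2535]), [np.float64(1.6), np.float64(1.6)])
nut (array([ 0.5835, -0.0446,  0.2166]), [np.float64(1.2), np.float64(1.2)])
colR [ 0.5668 -0.1333  0.175 ] [0.5997 0.0412 0.175 ]
bolts scene [ 0.5613 -0.1237  0.178 ] [0.5961 0.0491 0.178 ]
[[ 0.4438 -0.0008 -0.8961]
 [ 0.8961 -0.0011  0.4438]
 [-0.0013 -1.      0.0003]]
[-0.0642  0.0319  0.1419]
```

Candidates: round things that could be taken for the nut are the nut on the press (top 288,138), the tape roll (169,223), the jar lid (377,218), the column bolts (257,137 and 318,148) and the glue cap (353,147). I choose the fluted wheel with a spindle on the crosshead. For the lever I take the black ball at (236,116).

The geometry agrees with the description: yaw is about -10.5°, the ball is 120 mm from the pivot (q≈0.44), and the nut underside is about 28 mm above the crosshead. Next I move above the nut.

```bash
python3 -m jog '[[-19.8,-20,-30.1,0,0,0,-1],[-19.8,-20,-30.1,0,0,0,-1],[-19.8,-20,-30.1,0,0,0,-1],[-19.8,-20,-30.1,0,0,0,-1],[-19.8,0,-30.1,0,0,0,-1],[-19.8,0,-30.1,0,0,0,-1],[-19.8,0,-30.1,0,0,0,-1],[-19.8,0,-30.1,0,0,0,-1]]'; python3 -m jog '[[-19.8,0,-30.1,0,0,0,-1],[-19.8,0,-30.1,0,0,0,-1],[-19.8,0,-30.1,0,0,0,-1],[-19.8,0,-30.1,0,0,0,-1],[-19.8,0,-30.1,0,0,0,-1],[-19.8,0,-30.1,0,0,0,-1],[-19.8,0,-30.1,0,0,0,-1],[-19.8,0,-30.1,0,0,0,-1]]'; python3 -m jog '[[-19.8,0,-30.1,0,0,0,-1],[-19.8,0,-30.1,0,0,0,-1],[0,0,0,0,0,0,-1]]'
python3 - <<'E'
from h import *
import cv2
m=camera_model("wrist");im=camera("wrist"); np.save("pics/w1.npy",m["pose"])
cv2.imwrite("pics/w1.png",im)
o=get_obs();print(o["time_s"],o["eef_pos"],o["q"],o["wrist_force"]);print(quat().as_matrix().round(4))
print("nut pred",proj("wrist",[.583,-.0455,.2334],m), "spindle",proj("wrist",[.583,-.0455,.2535],m))
E
```

```text
time_s: 0.82
eef_pos: [0.401, 0.2649, 0.3113]
eef_rot: [-0.601, 0.601, 0.373, -0.373]
wrist_force: [0.8, -0.2, -0.2]
opening: 0.998
time_s: 1.48
eef_pos: [0.5466, 0.016, 0.3111]
eef_rot: [0.601, -0.601, -0.373, 0.373]
wrist_force: [0.5, -0.3, 0.8]
opening: 1.003
time_s: 1.73
eef_pos: [0.5843, -0.0502, 0.3101]
eef_rot: [-0.601, 0.602, 0.371, -0.372]
wrist_force: [-0.5, 0.5, -0.6]
opening: 1.002
1.7833 [ 0.58314783 -0.04745635  0.31009323] [-2.83677738e-01  1.50060337e-01  1.48365781e+00 -4.50507836e-04
  1.50941769e+00 -1.39049380e+00] [-0.55078881 -0.05290678 -0.18341341]
[[ 4.475e-01 -1.600e-03 -8.943e-01]
 [ 8.943e-01  0.000e+00  4.475e-01]
 [-7.000e-04 -1.000e+00  1.400e-03]]
nut pred [259.27640251 197.71868318] spindle [259.62482206 205.41650702]
```

View pics/w1.png

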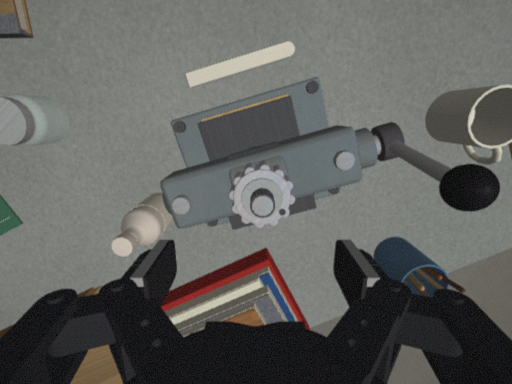

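The wrist view shows the nut at about (262,195) and the spindle tip at (262,205), within 3 px of my prediction. The lever is on the right, ball at (470,187). I'll refine the nut position.

```bash
python3 - <<'E'
from h import *
import cv2
im=cv2.imread("pics/w1.png")[145:250,205:315]; cv2.imwrite("pics/w1c.png",cv2.resize(im,None,fx=5,fy=5,interpolation=cv2.INTER_CUBIC))
m=camera_model("wrist");m["pose"]=np.load("pics/w1.npy")
t=lambda u,v:(215+u/5,90+v/4.8)
s=lambda u,v:(185+u/4,165+v/4)
print(tri([ray("wrist",(262,205),m),ray("top",t(372,215)),ray("scene",s(296,138))]))
print(tri([ray("wrist",(470,187),m),ray("top",t(108,128)),ray("scene",s(503,64))]))
E
```

```text
(array([ 0.58365283, -0.04407633,  0.25332362]), [np.float64(0.4), np.float64(1.7), np.float64(1.5)])
(array([0.63106925, 0.09463527, 0.26865906]), [np.float64(1.0), np.float64(1.7), np.float64(0.8)])
```

View pics/w1c.png

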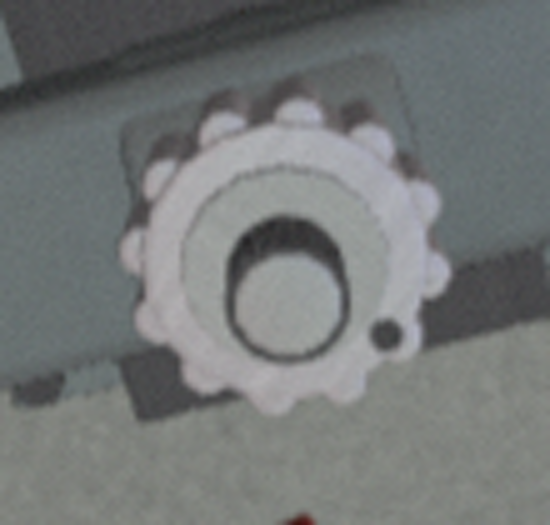

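The index dot on the nut is at (282.6,212). That gives me a marker to measure the turn later. Now I descend over the nut, with the TCP at about 0.201.

```bash
python3 -m jog '[[3.2,0,1,0,0,0,-1],[0,20,0,0,0,0,-1],[0,25,0,0,0,0,-1],[0,25,0,0,0,0,-1],[0,20,0,0,0,0,-1],[0,19,0,0,0,0,-1],[0,0,0,0,0,0,-1],[0,0,0,0,0,0,-1]]'
```

```text
time_s: 2.45
eef_pos: [0.582, -0.0395, 0.2018]
eef_rot: [0.601, -0.6, -0.373, 0.374]
wrist_force: [0.4, 0.7, 0.4]
opening: 1.0
```

```bash
python3 -m jog '[[0,0,0,0,0,0,-1]]'; python3 -m jog '[[0,0,0,0,0,0,-1]]'
```

```text
time_s: 2.53
eef_pos: [0.5835, -0.0403, 0.2038]
eef_rot: [-0.6, 0.601, 0.374, -0.373]
wrist_force: [0.2, 0.4, 0.3]
opening: 0.998
time_s: 2.62
eef_pos: [0.584, -0.0409, 0.2043]
eef_rot: [-0.6, 0.601, 0.374, -0.372]
wrist_force: [-0.2, -0.4, -0.3]
opening: 0.998
```

```bash
python3 -m jog '[[-2.9,3,-2,0,0,0,-1],[0,0,0,0,0,0,-1],[0,0,0,0,0,0,1],[0,0,0,0,0,0,1],[0,0,0,0,0,0,1],[0,0,0,0,0,0,1],[0,0,0,0,0,0,1],[0,0,0,0,0,0,1]]'; python3 -m jog '[[0,0,0,0,0,0,1]]';  python3 -m jog '[[0,0,0,0,0,0,1],[0,0,0,0,0,0,1]]'
```

```text
time_s: 3.28
eef_pos: [0.5843, -0.0438, 0.2003]
eef_rot: [-0.601, 0.601, 0.374, -0.372]
wrist_force: [-0.7, 4.7, 5.4]
opening: 0.665
time_s: 3.37
eef_pos: [0.5842, -0.0438, 0.2003]
eef_rot: [-0.601, 0.601, 0.374, -0.372]
wrist_force: [0.2, 5.8, 5.3]
opening: 0.662
time_s: 3.53
eef_pos: [0.5843, -0.0438, 0.2003]
eef_rot: [-0.601, 0.601, 0.374, -0.372]
wrist_force: [1.4, 5.3, 4.8]
opening: 0.657
```

The nut is gripped (opening about 56 mm). I turn it clockwise, which is +ay.

```bash
python3 -m jog '[[0,0,0,0,5,0,1],[0,0,0,0,6,0,1],[0,0,0,0,6,0,1],[0,0,0,0,6,0,1],[0,0,0,0,6,0,1],[0,0,0,0,6,0,1],[0,0,0,0,6,0,1],[0,0,0,0,6,0,1]]'; python3 - <<'E'
from h import *
o=get_obs();M=quat().as_matrix();print(o["torque"],o["wrist_force"],np.degrees(np.arctan2(M[1,0],M[0,0])),o["q"][5])
E
```

```text
time_s: 4.2
eef_pos: [0.5838, -0.0441, 0.2003]
eef_rot: [0.7, -0.7, -0.101, 0.101]
wrist_force: [-0.6, 3.9, 6.3]
opening: 0.664
[0.49947589 0.41148922 0.3574385 ] [-0.63171656  3.90302969  6.2907998 ] 16.422802780964812 -0.5651631046180925
```

```bash
python3 -m jog '[[0,0,0,0,6,0,1],[0,0,0,0,6,0,1],[0,0,0,0,6,0,1],[0,0,0,0,6,0,1],[0,0,0,0,6,0,1],[0,0,0,0,6,0,1],[0,0,0,0,6,0,1],[0,0,0,0,6,0,1]]'; python3 -m jog '[[0,0,0,0,6,0,1],[0,0,0,0,6,0,1],[0,0,0,0,6,0,1],[0,0,0,0,6,0,1],[0,0,0,0,6,0,1],[0,0,0,0,6,0,1],[0,0,0,0,6,0,1],[0,0,0,0,6,0,1]]';  python3 -m jog '[[0,0,0,0,0,0,1]]'; python3 - <<'E'
from h import *
o=get_obs();M=quat().as_matrix();print(o["torque"],o["wrist_force"],np.degrees(np.arctan2(M[1,0],M[0,0])),o["q"][5]);print(M.round(3))
E
```

```text
time_s: 4.87
eef_pos: [0.5833, -0.044, 0.2003]
eef_rot: [0.681, -0.68, 0.193, -0.192]
wrist_force: [-2.9, 3.7, 8.0]
opening: 0.668
time_s: 5.53
eef_pos: [0.5831, -0.0435, 0.2002]
eef_rot: [0.544, -0.543, 0.453, -0.452]
wrist_force: [-5.3, 5.4, 8.1]
opening: 0.665
time_s: 5.62
eef_pos: [0.5831, -0.0436, 0.2002]
eef_rot: [0.543, -0.543, 0.453, -0.452]
wrist_force: [-5.4, 5.2, 9.2]
opening: 0.661
[ 0.9349853   0.82228734 -0.34296411] [-5.36062255  5.19175805  9.2222869 ] -79.63423868680484 1.1113169059864472
[[ 0.18  -0.001  0.984]
 [-0.984  0.002  0.18 ]
 [-0.002 -1.    -0.001]]
```

```bash
python3 -m jog '[[0,0,0,0,0,0,-1],[0,0,0,0,0,0,-1],[0,0,0,0,0,0,-1],[0,0,0,0,0,0,-1],[0,0,0,0,0,0,-1],[0,0,0,0,0,0,-1]]'; python3 -m jog '[[0,-20,0,0,0,0,-1],[0,-30,0,0,0,0,-1],[0,-30,0,0,0,0,-1],[0,-30,0,0,0,0,-1],[0,-25,0,0,0,0,-1],[0,0,0,0,0,0,-1],[0,0,0,0,0,0,-1]]'
python3 - <<'E'
from h import *
import cv2
m=camera_model("wrist");im=camera("wrist"); np.save("pics/w2.npy",m["pose"])
sc=camera("scene")
cv2.imwrite("pics/w2.png",im);cv2.imwrite("pics/s2.png",sc)
c=proj("wrist",[.5836,-.0442,.2334],m);print(c)
u,v=c.astype(int)
cv2.imwrite("pics/w2c.png",cv2.resize(im[v-55:v+55,u-55:u+55],None,fx=5,fy=5,interpolation=cv2.INTER_CUBIC)); print(u-55,v-55)
cv2.imwrite("pics/s2c.png",cv2.resize(sc[165:315,185:335],None,fx=4,fy=4,interpolation=cv2.INTER_CUBIC))
E
```

```text
time_s: 6.12
eef_pos: [0.5835, -0.0449, 0.1991]
eef_rot: [-0.544, 0.544, -0.451, 0.451]
wrist_force: [-0.4, -0.4, -0.1]
opening: 1.0
time_s: 6.7
eef_pos: [0.5844, -0.045, 0.3363]
eef_rot: [0.545, -0.544, 0.45, -0.453]
wrist_force: [-1.0, -0.6, -1.2]
opening: 0.999
[252.66169288 195.32505517]
197 140
```

View pics/w2.png

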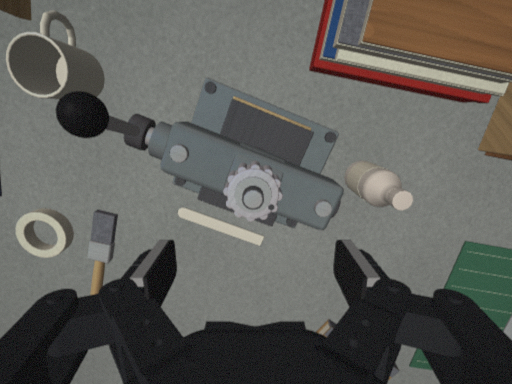

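View pics/w2c.png

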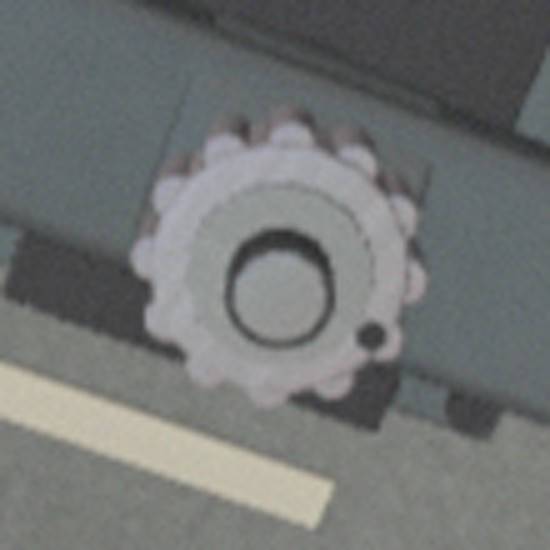

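View pics/s2c.png

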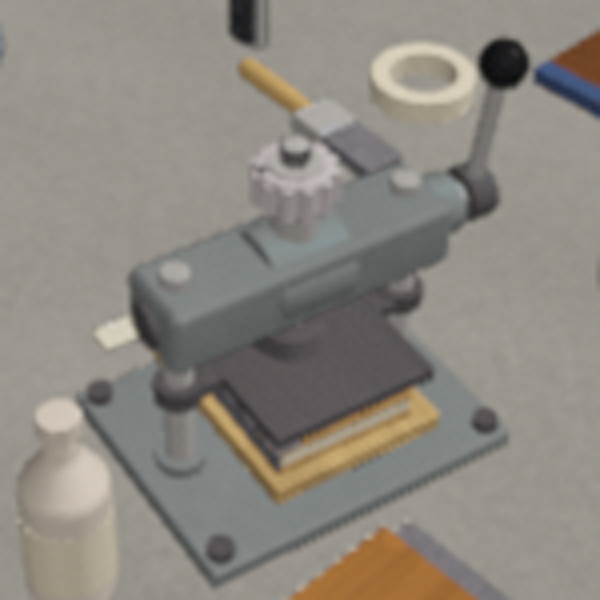

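The dot sits at the same place relative to the gripper, (271.5,207) in the image, so the nut turned with it: 143° = 2.5 rad. The scene view shows the platen lower and the lever unmoved. Next is the ball. The jaws already open along the press's y.

```bash
python3 -m jog '[[-32.2,0,17.8,0,0,0,-1],[-32.2,0,17.8,0,0,0,-1],[-32.2,0,17.8,0,0,0,-1],[-32.2,0,17.8,0,0,0,-1],[0,0,0,0,0,0,-1],[0,0,0,0,0,0,-1],[0,0,0,0,0,0,-1]]'
python3 - <<'E'
from h import *
import cv2
m=camera_model("wrist");im=camera("wrist")
cv2.imwrite("pics/w3.png",im)
print(get_obs()["eef_pos"],get_obs()["q"]);print(quat().as_matrix().round(3), proj("wrist",[.6311,.0946,.2687],m))
E
python3 -m jog '[[0,0,0,0,0,0,-1]]'
```

```text
time_s: 7.38
eef_pos: [0.6291, 0.095, 0.3324]
eef_rot: [-0.544, 0.545, -0.452, 0.451]
wrist_force: [0.3, -0.7, -0.0]
opening: 1.005
[0.6291588  0.09430154 0.3328933 ] [-3.72053070e-02  2.57177276e-01  1.31341698e+00 -5.05078352e-04
  1.57337681e+00  1.34814316e+00]
[[ 0.184 -0.002  0.983]
 [-0.983 -0.     0.184]
 [-0.    -1.    -0.002]] [254.63741609 205.69700744]
time_s: 7.52
eef_pos: [0.6294, 0.0938, 0.3336]
eef_rot: [-0.544, 0.544, -0.452, 0.452]
wrist_force: [-0.6, -1.4, -0.4]
opening: 0.998
```

View pics/w3.png

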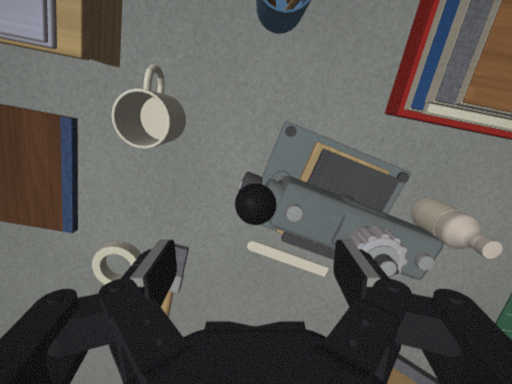

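The ball is at (255,204), as predicted at (254.6,205.7). I descend and grip it.

```bash
python3 -m jog '[[0,20,1.7,0,0,0,-1],[0,26,0,0,0,0,-1],[0,24,0,0,0,0,-1],[0,16,0,0,0,0,-1],[0,0,0,0,0,0,-1],[0,0,0,0,0,0,-1]]'; python3 -m jog '[[0,0,0,0,0,0,1],[0,0,0,0,0,0,1],[0,0,0,0,0,0,1],[0,0,0,0,0,0,1],[0,0,0,0,0,0,1],[0,0,0,0,0,0,1],[0,0,0,0,0,0,1],[0,0,0,0,0,0,1]]'; python3 -m jog '[[0,0,0,0,0,0,1]]'
```

```text
time_s: 8.02
eef_pos: [0.6308, 0.0943, 0.2477]
eef_rot: [-0.543, 0.544, -0.452, 0.451]
wrist_force: [-0.9, 0.2, 0.8]
opening: 1.0
time_s: 8.68
eef_pos: [0.632, 0.0951, 0.2498]
eef_rot: [0.545, -0.544, 0.451, -0.452]
wrist_force: [-0.8, -1.8, 5.1]
opening: 0.369
time_s: 8.77
eef_pos: [0.632, 0.0951, 0.2498]
eef_rot: [0.545, -0.544, 0.451, -0.452]
wrist_force: [-1.5, -1.0, 5.5]
opening: 0.368
```

```bash
python3 - <<'E'
import numpy as np
p=-.18
for i in range(37):
    n=p+.04; print(i, "q_end %.2f"%(n+.62),"z %.1f y %.1f"%(-120*(np.sin(n)-np.sin(p)),120*(np.cos(p)-np.cos(n)))); p=n
E
```

```text
0 q_end 0.48 z -4.7 y -0.8
1 q_end 0.52 z -4.8 y -0.6
2 q_end 0.56 z -4.8 y -0.4
3 q_end 0.60 z -4.8 y -0.2
4 q_end 0.64 z -4.8 y 0.0
5 q_end 0.68 z -4.8 y 0.2
6 q_end 0.72 z -4.8 y 0.4
7 q_end 0.76 z -4.8 y 0.6
8 q_end 0.80 z -4.7 y 0.8
9 q_end 0.84 z -4.7 y 1.0
10 q_end 0.88 z -4.7 y 1.1
11 q_end 0.92 z -4.6 y 1.3
12 q_end 0.96 z -4.6 y 1.5
13 q_end 1.00 z -4.5 y 1.7
14 q_end 1.04 z -4.4 y 1.9
15 q_end 1.08 z -4.3 y 2.0
16 q_end 1.12 z -4.3 y 2.2
17 q_end 1.16 z -4.2 y 2.4
18 q_end 1.20 z -4.1 y 2.5
19 q_end 1.24 z -4.0 y 2.7
20 q_end 1.28 z -3.8 y 2.9
21 q_end 1.32 z -3.7 y 3.0
22 q_end 1.36 z -3.6 y 3.2
23 q_end 1.40 z -3.5 y 3.3
24 q_end 1.44 z -3.3 y 3.4
25 q_end 1.48 z -3.2 y 3.6
26 q_end 1.52 z -3.1 y 3.7
27 q_end 1.56 z -2.9 y 3.8
28 q_end 1.60 z -2.8 y 3.9
29 q_end 1.64 z -2.6 y 4.0
30 q_end 1.68 z -2.4 y 4.1
31 q_end 1.72 z -2.3 y 4.2
32 q_end 1.76 z -2.1 y 4.3
33 q_end 1.80 z -1.9 y 4.4
34 q_end 1.84 z -1.7 y 4.5
35 q_end 1.88 z -1.6 y 4.5
36 q_end 1.92 z -1.4 y 4.6
```

```bash
python3 -m jog '[[0,-0.8,-4.7,0,0,0,1],[0,-0.6,-4.8,0,0,0,1],[0,-0.4,-4.8,0,0,0,1],[0,-0.2,-4.8,0,0,0,1]]'; python3 -m jog '[[0,0,-4.8,0,0,0,1],[0,0.2,-4.8,0,0,0,1],[0,0.4,-4.8,0,0,0,1]]';  python3 -m jog '[[0,0.6,-4.8,0,0,0,1],[0,0.8,-4.7,0,0,0,1]]'; python3 - <<'E'
from h import *
o=get_obs();print(o["wrist_force"],o["torque"],quat().as_matrix().round(3))
E
```

```text
time_s: 9.1
eef_pos: [0.6146, 0.0973, 0.2514]
eef_rot: [0.549, -0.54, 0.451, -0.451]
wrist_force: [3.1, 21.8, 1.8]
opening: 0.367
time_s: 9.35
eef_pos: [0.6009, 0.0986, 0.2512]
eef_rot: [0.552, -0.539, 0.452, -0.449]
wrist_force: [13.1, 36.5, -0.6]
opening: 0.366
time_s: 9.52
eef_pos: [0.5919, 0.0994, 0.2504]
eef_rot: [0.554, -0.538, 0.452, -0.448]
wrist_force: [13.2, 46.8, 4.3]
opening: 0.366
[13.23752387 46.80950336  4.31059133] [ 7.2333924  -2.27576582 -0.51746376] [[ 0.191  0.011  0.982]
 [-0.981  0.021  0.191]
 [-0.018 -1.     0.014]]
```

The sideways force grew to 47 N because I mirrored the swing direction. The press's x is (0.983,-0.182), but my tool z points along (0.98,+0.19). I'll take the load off, open, then turn the tool 21° clockwise to line up before gripping again.

```bash
python3 -m jog '[[-4,0,0,0,0,0,1],[-4,0,0,0,0,0,1],[-3,0,0,0,0,0,1],[0,0,0,0,0,0,1]]'; python3 -m jog '[[0,0,0,0,0,0,-1],[0,0,0,0,0,0,-1],[0,0,0,0,0,0,-1],[0,0,0,0,0,0,-1],[0,0,0,0,0,0,-1]]';python3 - <<'E'
from h import *
import cv2
m=camera_model("wrist");im=camera("wrist");sc=camera("scene");tp=camera("top")
o=get_obs();print(o["eef_pos"],o["wrist_force"],o["torque"],quat().as_matrix().round(3))
cv2.imwrite("pics/s4.png",cv2.resize(sc[150:300,185:335],None,fx=4,fy=4,interpolation=cv2.INTER_CUBIC))
cv2.imwrite("pics/w4.png",im); np.save("pics/w4.npy",m["pose"])
E
```

```text
time_s: 9.85
eef_pos: [0.5885, 0.1005, 0.25]
eef_rot: [0.546, -0.542, 0.451, -0.452]
wrist_force: [3.2, 8.1, 5.0]
opening: 0.366
time_s: 10.27
eef_pos: [0.5868, 0.0978, 0.2478]
eef_rot: [-0.544, 0.544, -0.452, 0.451]
wrist_force: [0.6, -0.3, -0.7]
opening: 0.997
[0.58703167 0.09798639 0.24812638] [-0.20411223 -0.04079332  0.17047618] [-0.0470978   0.04853628 -0.0097175 ] [[ 0.185 -0.     0.983]
 [-0.983 -0.     0.185]
 [ 0.    -1.    -0.   ]]
```

View pics/w4.png

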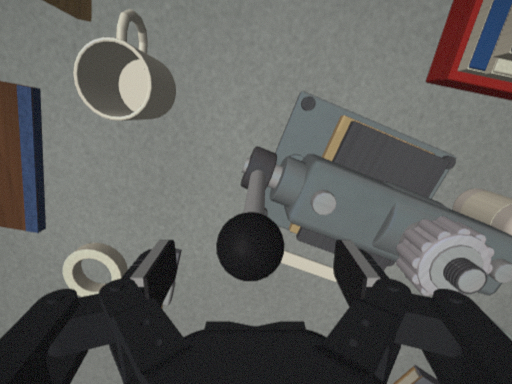

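View pics/s4.png

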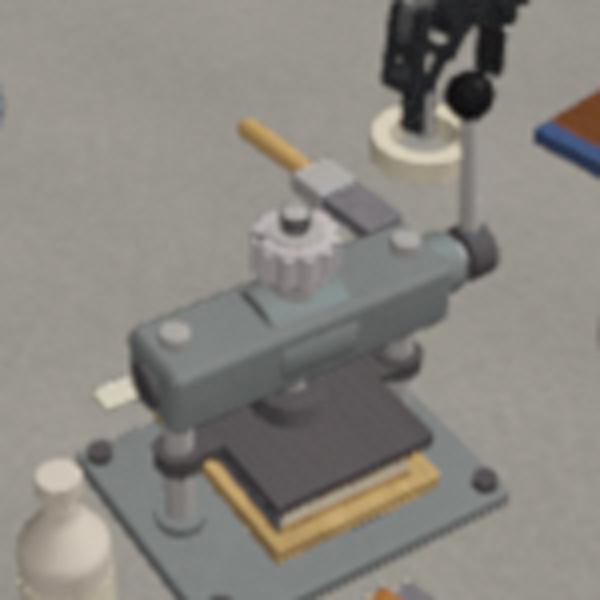

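The wrist view has the ball between the open jaws at (250,246). The scene view has it at (302.5,173.7), with the lever roughly upright. I triangulate it.

```bash
python3 - <<'E'
from h import *
m=camera_model("wrist");m["pose"]=np.load("pics/w4.npy")
b,e=tri([ray("wrist",(250,246),m),ray("scene",(302.5,173.75))]);print(b,e)
a=np.radians(-10.5);px=np.array([np.cos(a),np.sin(a)]);py=np.array([-px[1],px[0]])
n=np.array([.5836,-.0442]);piv=n+.145*py;print("pivot",piv)
for B in (b,np.array([.631,.0946,.2687])):
    f=-(B[:2]-piv)@px; print("lat",(B[:2]-n)@py,"fwd",f,"h",B[2]-.15,"r",np.hypot(f,B[2]-.15),"q",np.arctan2(f,B[2]-.15)+.62)
E
```

```text
[0.59782478 0.1014102  0.27128009] [np.float64(0.1), np.float64(0.1)]
pivot [0.61002415 0.09837196]
lat 0.1457642018508217 fwd 0.01254876642713061 h 0.12128009192681319 r 0.12192756963303639 q 0.7231024117329967
lat 0.1451137450782047 fwd -0.021311991680221323 h 0.1187 r 0.12059805549584049 q 0.44234781588531336
```

```bash
python3 -m jog '[[-1.3,0,11.2,0,0,0,-1],[0,0,0,0,7,0,-1],[0,0,0,0,7,0,-1],[0,0,0,0,7,0,-1],[0,0,0,0,0,0,-1],[0,0,0,0,0,0,-1]]'; python3 - <<'E'
from h import *
o=get_obs();print(o["eef_pos"],o["wrist_force"],quat().as_matrix().round(3))
E
```

```text
time_s: 10.92
eef_pos: [0.5978, 0.1015, 0.2482]
eef_rot: [0.454, -0.454, 0.542, -0.542]
wrist_force: [1.1, -0.4, -0.6]
opening: 1.005
[0.59783932 0.10152389 0.2482243 ] [ 1.05512625 -0.44790546 -0.64086437] [[-0.176 -0.     0.984]
 [-0.984 -0.    -0.176]
 [ 0.    -1.    -0.   ]]
```

```bash
python3 -m jog '[[0,0,0,0,0,0,1],[0,0,0,0,0,0,1],[0,0,0,0,0,0,1],[0,0,0,0,0,0,1],[0,0,0,0,0,0,1],[0,0,0,0,0,0,1],[0,0,0,0,0,0,1]]'; python3 -m jog '[[0,0.6,-4.8,0,0,0,1],[0,0.8,-4.7,0,0,0,1]]'; python3 -m jog '[[0,1,-4.7,0,0,0,1],[0,1.1,-4.7,0,0,0,1]]'; python3 -m jog '[[0,1.3,-4.6,0,0,0,1]]'; python3 -m jog '[[0,1.5,-4.6,0,0,0,1]]'
```

```text
time_s: 11.5
eef_pos: [0.5979, 0.1015, 0.2487]
eef_rot: [-0.453, 0.453, -0.543, 0.543]
wrist_force: [-2.6, 0.7, 2.3]
opening: 0.368
time_s: 11.67
eef_pos: [0.5895, 0.1031, 0.2473]
eef_rot: [-0.454, 0.452, -0.542, 0.544]
wrist_force: [5.8, 0.1, -0.4]
opening: 0.364
time_s: 11.83
eef_pos: [0.5799, 0.105, 0.2452]
eef_rot: [-0.454, 0.452, -0.542, 0.544]
wrist_force: [5.5, -0.3, -1.6]
opening: 0.367
time_s: 11.92
eef_pos: [0.5753, 0.1058, 0.244]
eef_rot: [-0.454, 0.452, -0.542, 0.544]
wrist_force: [6.3, -0.9, -0.8]
opening: 0.366
time_s: 12.0
eef_pos: [0.5708, 0.1067, 0.2427]
eef_rot: [-0.454, 0.452, -0.542, 0.544]
wrist_force: [5.7, -0.7, 1.2]
opening: 0.366
```

The swing is clean now, at about 5.5 N of friction. I continue past midway while logging the force.

```bash
cat > st.py <<'E'
from h import *
a=np.radians(-10.5);px=np.array([np.cos(a),np.sin(a)]);piv=np.array([.610,.0984])
o=get_obs();p=o["eef_pos"];f=-(p[:2]-piv)@px;h=p[2]+.0215-.15;ph=np.arctan2(f,h)
w=o["wrist_force"];t=-(-(w[:2]@px)*np.cos(ph)-w[2]*np.sin(ph))
print("q %.3f r %.4f tang %.1f"%(ph+.62,np.hypot(f,h),t),"F",w.round(1),"T",o["torque"].round(2))
E
python3 st.py; python3 -m jog '[[0,1.7,-4.5,0,0,0,1]]'>/dev/null; python3 st.py; python3 -m jog '[[0,1.9,-4.4,0,0,0,1]]'>/dev/null; python3 st.py; python3 -m jog '[[0,2,-4.3,0,0,0,1]]'>/dev/null; python3 st.py; python3 -m jog '[[0,2.2,-4.3,0,0,0,1]]'>/dev/null; python3 st.py
```

```text
q 0.958 r 0.1210 tang 5.8 F [ 5.7 -0.7  1.2] T [-0.19 -1.11  0.61]
q 0.998 r 0.1213 tang 5.2 F [3.8 0.1 4.7] T [-0.18 -0.85  0.87]
q 1.037 r 0.1217 tang 5.3 F [2.7 0.4 7.3] T [-0.24 -0.4   1.04]
q 1.076 r 0.1221 tang 4.1 F [0.5 1.9 8.9] T [-0.05  0.22  1.04]
q 1.114 r 0.1224 tang 5.7 F [-0.2  1.4 12.9] T [-0.19 -0.05  1.06]
```

```bash
for i in 1; do python3 -m jog '[[0,1.2,-4.6,0,0,0,1]]'>/dev/null; python3 st.py; python3 -m jog '[[0,2.2,-4.1,0,0,0,1]]'>/dev/null; python3 st.py; python3 -m jog '[[0,2.4,-4,0,0,0,1]]'>/dev/null; python3 st.py; python3 -m jog '[[0,2.6,-3.9,0,0,0,1]]'>/dev/null; python3 st.py; python3 -m jog '[[0,0,0,0,0,0,1]]'>/dev/null; python3 st.py; done
python3 - <<'E'
from h import *
import cv2
sc=camera("scene")
cv2.imwrite("pics/s5.png",cv2.resize(sc[150:300,185:335],None,fx=4,fy=4,interpolation=cv2.INTER_CUBIC))
E
```

```text
q 1.153 r 0.1229 tang 3.9 F [-2.   1.4 11.4] T [-0.2  -0.1   0.41]
q 1.204 r 0.1251 tang -4.9 F [-21.7  -1.5  22.9] T [-0.09  2.61 -0.01]
q 1.247 r 0.1245 tang -1.3 F [-3.   0.1  1.9] T [ 0.01  0.45 -0.02]
q 1.288 r 0.1235 tang -0.3 F [-0.2 -0.2 -0.3] T [-0.   -0.02  0.01]
q 1.295 r 0.1229 tang -0.7 F [ 0.2  0.  -1.5] T [0.   0.02 0.02]
```

View pics/s5.png

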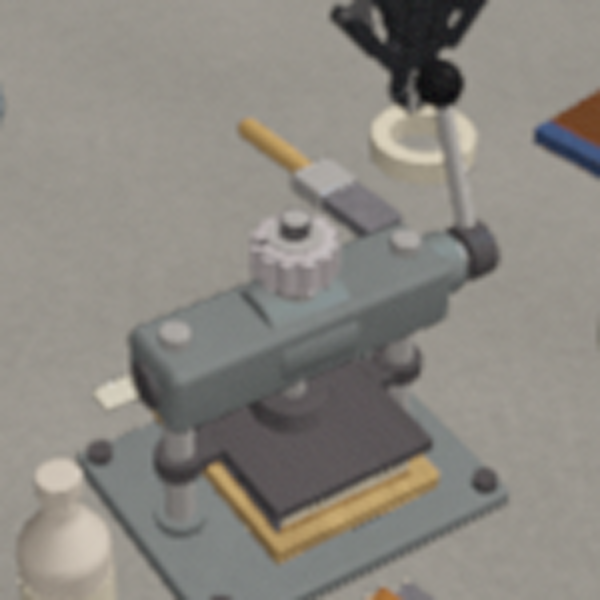

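The ball slipped out backwards from between the pads. The scene view has it at about (295,170.5), behind the fingers. I'll get its position from the wrist view as well.

```bash
python3 - <<'E'
from h import *
import cv2
m=camera_model("wrist");im=camera("wrist");np.save("pics/w5.npy",m["pose"]);cv2.imwrite("pics/w5.png",im)
o=get_obs();print(o["eef_pos"],o["opening"],quat().as_matrix().round(3))
E
```

```text
[0.53594646 0.1127944  0.22510937] -0.0020980318270316643 [[-0.18  -0.002  0.984]
 [-0.984  0.    -0.18 ]
 [ 0.    -1.    -0.002]]
```

View pics/w5.png

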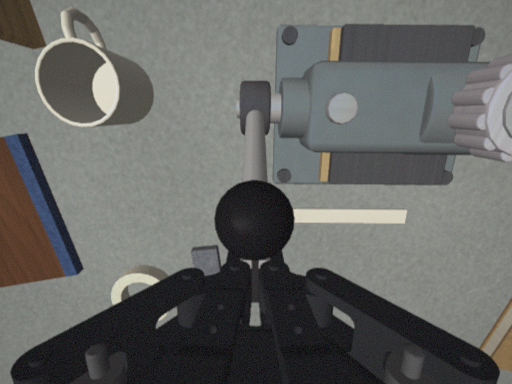

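```bash
python3 - <<'E'
from h import *
m=camera_model("wrist");m["pose"]=np.load("pics/w5.npy")
b,e=tri([ray("wrist",(255,219),m),ray("scene",(295,170.5))]);print(b,e)
a=np.radians(-10.5);px=np.array([np.cos(a),np.sin(a)]);py=np.array([-px[1],px[0]])
n=np.array([.5836,-.0442]);piv=n+.145*py
f=-(b[:2]-piv)@px; print("lat",(b[:2]-n)@py,"fwd",f,"h",b[2]-.15,"r",np.hypot(f,b[2]-.15),"q",np.arctan2(f,b[2]-.15)+.62)
tc=get_obs()["eef_pos"]; print("tcp fwd",-(tc[:2]-piv)@px,"lat",(tc[:2]-n)@py, tc[2]-.15)
E
```

```text
[0.56726188 0.10647838 0.26445537] [np.float64(0.1), np.float64(0.1)]
lat 0.14517787144802516 fwd 0.04352349035091107 h 0.11445537318695828 r 0.1224513236502233 q 0.9833794516587551
tcp fwd 0.07546552934200282 lat 0.14568134706332525 0.07510937340041629
```

The lever stands at q≈0.98, so it already met firm resistance right at midway, which fits the 2.5 rad turn. The ball crept out while spinning in the pads. I'll finish by pushing with shut fingers from behind, tilting the tool with the lever. First up, over and behind the ball.

```bash
python3 -m jog '[[0,-30,0,0,0,0,1],[0,-35,0,0,0,0,1],[0,-25,0,0,0,0,1],[0,0,23,0,0,0,1],[0,0,25,0,0,0,1],[0,0,22,0,0,0,1],[0,0,0,0,0,0,1],[0,0,0,0,0,0,1]]'; python3 -m jog '[[0,20,0,0,0,0,1],[0,25,0,0,0,0,1],[0,20,0,0,0,0,1],[0,0,0,0,0,0,1],[0,0,0,0,0,0,1]]'
python3 - <<'E'
from h import *
import cv2
a=np.radians(-10.5);px=np.array([np.cos(a),np.sin(a)]);py=np.array([-px[1],px[0]])
n=np.array([.5836,-.0442]);piv=n+.145*py
o=get_obs();tc=o["eef_pos"]; print("tcp fwd",-(tc[:2]-piv)@px,"lat",(tc[:2]-n)@py, tc[2]-.15,o["wrist_force"].round(1),o["q"].round(2))
im=camera("wrist");cv2.imwrite("pics/w6.png",im)
sc=camera("scene")
cv2.imwrite("pics/s6.png",cv2.resize(sc[120:270,185:335],None,fx=4,fy=4,interpolation=cv2.INTER_CUBIC))
E
```

```text
time_s: 13.52
eef_pos: [0.6058, 0.0997, 0.3146]
eef_rot: [0.452, -0.453, 0.544, -0.543]
wrist_force: [0.3, -0.9, -0.0]
opening: -0.002
time_s: 13.93
eef_pos: [0.6041, 0.1004, 0.2499]
eef_rot: [0.452, -0.454, 0.544, -0.542]
wrist_force: [0.1, -0.1, 0.0]
opening: -0.0
tcp fwd 0.006210074088378302 lat 0.1459590104968432 0.09991042266561001 [ 0.1 -0.1  0. ] [-0.03  0.25  1.49  0.    1.41  1.72]
```

View pics/s6.png

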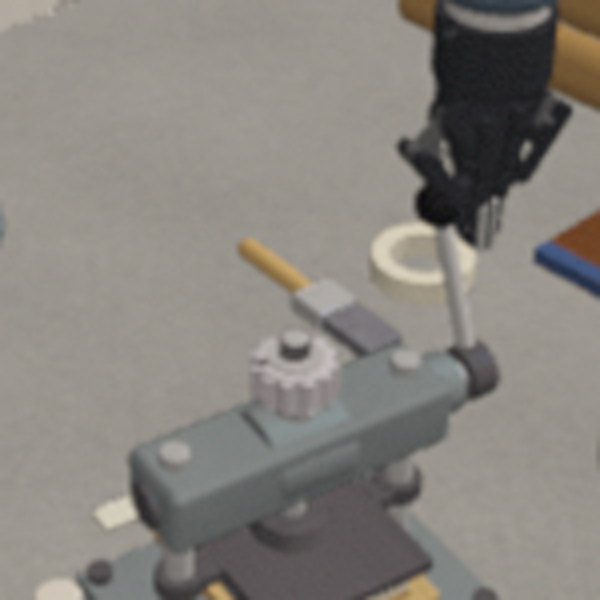

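View pics/w6.png

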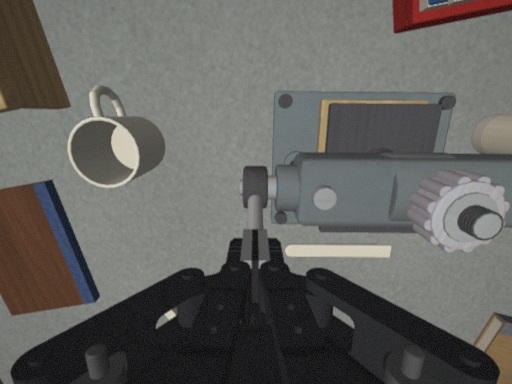

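The shut fingers are straight behind the ball. I approach to contact, then make rigid rotation steps about the pivot: 0.06 rad per row = [0, 1.1, -6, 3.44°…].

```bash
cat > st2.py <<'E'
from h import *
a=np.radians(-10.5);px=np.array([np.cos(a),np.sin(a)]);py=np.array([-px[1],px[0]])
n=np.array([.5836,-.0442]);piv=n+.145*py
o=get_obs();p=o["eef_pos"];f=-(p[:2]-piv)@px;h=p[2]-.15
M=quat().as_matrix();tilt=np.arctan2(M[:2,1]@px,-M[2,1])
w=o["wrist_force"];Fp=np.array([w[:2]@px,w[2]])
print("t %.1f fwd %.4f h %.4f lat %.4f r %.4f ang %.3f tilt %.3f"%(o["time_s"],f,h,(p[:2]-n)@py,np.hypot(f,h),np.arctan2(f,h),tilt),"Fpx,Fpy,Fz %.1f %.1f %.1f"%(Fp[0],w[:2]@py,Fp[1]),"toolF",(M.T@w).round(1),"q",o["q"].round(2))
E
python3 -m jog '[[0,0,-4,0,0,0,1],[0,0,-3,0,0,0,1]]'>/dev/null; python3 st2.py;python3 -m jog '[[0,0,-2,0,0,0,1],[0,0,-1,0,0,0,1]]'>/dev/null; python3 st2.py; python3 -m jog '[[0,0,-1.5,0,0,0,1]]'>/dev/null; python3 st2.py
```

```text
t 14.2 fwd 0.0114 h 0.1025 lat 0.1461 r 0.1031 ang 0.111 tilt 0.002 Fpx,Fpy,Fz -0.5 0.0 0.8 toolF [-0.  -0.8 -0.5] q [-0.03  0.23  1.5   0.    1.4   1.72]
t 14.4 fwd 0.0149 h 0.1016 lat 0.1460 r 0.1027 ang 0.146 tilt 0.001 Fpx,Fpy,Fz 0.4 0.0 0.3 toolF [-0.  -0.3  0.4] q [-0.03  0.23  1.51  0.    1.4   1.72]
t 14.4 fwd 0.0163 h 0.1013 lat 0.1460 r 0.1026 ang 0.160 tilt 0.001 Fpx,Fpy,Fz -0.4 -0.4 0.3 toolF [ 0.4 -0.3 -0.4] q [-0.03  0.23  1.51 -0.    1.4   1.73]
```

```bash
python3 -m jog '[[0,0,-2,0,0,0,1]]'>/dev/null; python3 st2.py;python3 -m jog '[[0,0,-2,0,0,0,1]]'>/dev/null; python3 st2.py; python3 -m jog '[[0,0,-2,0,0,0,1]]'>/dev/null; python3 st2.py
```

```text
t 14.5 fwd 0.0183 h 0.1010 lat 0.1459 r 0.1026 ang 0.179 tilt 0.000 Fpx,Fpy,Fz -0.1 -0.8 1.0 toolF [ 0.8 -1.  -0.1] q [-0.03  0.22  1.52 -0.    1.4   1.73]
t 14.6 fwd 0.0197 h 0.1009 lat 0.1459 r 0.1028 ang 0.193 tilt 0.002 Fpx,Fpy,Fz 5.5 -0.9 -3.5 toolF [0.9 3.5 5.5] q [-0.03  0.22  1.52 -0.    1.4   1.73]
t 14.7 fwd 0.0216 h 0.1007 lat 0.1459 r 0.1030 ang 0.211 tilt 0.002 Fpx,Fpy,Fz 6.0 0.4 -4.1 toolF [-0.4  4.1  6. ] q [-0.02  0.21  1.53 -0.    1.4   1.73]
```

Contact, at about 7 N. I start the coordinated swing.

```bash
python3 -m jog '[[0,1.4,-6,3.44,0,0,1],[0,1.4,-6,3.44,0,0,1]]'>/dev/null; python3 st2.py;python3 -m jog '[[0,1.4,-6,3.44,0,0,1],[0,1.4,-6,3.44,0,0,1]]'>/dev/null; python3 st2.py; python3 -m jog '[[0,1.4,-6,3.44,0,0,1]]'>/dev/null; python3 st2.py
```

```text
t 14.9 fwd 0.0321 h 0.0980 lat 0.1456 r 0.1031 ang 0.316 tilt 0.126 Fpx,Fpy,Fz 7.6 0.2 -4.0 toolF [-0.2  4.9  7.1] q [-0.01  0.11  1.65 -0.02  1.25  1.75]
t 15.0 fwd 0.0439 h 0.0940 lat 0.1457 r 0.1037 ang 0.437 tilt 0.248 Fpx,Fpy,Fz 10.2 0.3 -3.3 toolF [-0.3  5.7  9.1] q [ 0.01  0.02  1.78 -0.05  1.1   1.78]
t 15.1 fwd 0.0492 h 0.0916 lat 0.1457 r 0.1040 ang 0.493 tilt 0.309 Fpx,Fpy,Fz 10.2 -0.5 -3.2 toolF [0.5 6.1 8.8] q [ 0.02 -0.02  1.84 -0.07  1.03  1.79]
```

```bash
python3 -m jog '[[0,1.4,-6,3.44,0,0,1],[0,1.4,-6,3.44,0,0,1]]'>/dev/null; python3 st2.py;python3 -m jog '[[0,1.4,-6,3.44,0,0,1],[0,1.4,-6,3.44,0,0,1]]'>/dev/null; python3 st2.py; python3 - <<'E'
from h import *
import cv2
sc=camera("scene");cv2.imwrite("pics/s7.png",cv2.resize(sc[120:270,185:335],None,fx=4,fy=4,interpolation=cv2.INTER_CUBIC))
E
```

```text
t 15.3 fwd 0.0596 h 0.0858 lat 0.1458 r 0.1044 ang 0.607 tilt 0.429 Fpx,Fpy,Fz 10.3 -0.4 -1.2 toolF [0.5 5.4 8.9] q [ 0.04 -0.1   1.95 -0.12  0.88  1.84]
t 15.4 fwd 0.0694 h 0.0784 lat 0.1459 r 0.1047 ang 0.724 tilt 0.549 Fpx,Fpy,Fz 7.6 -1.6 -1.1 toolF [1.6 4.9 5.9] q [ 0.06 -0.17  2.07 -0.19  0.72  1.92]
```

View pics/s7.png

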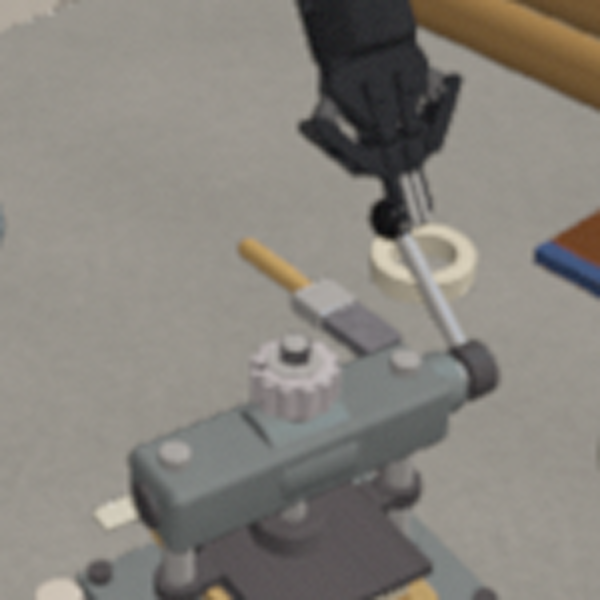

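The lever is at about q≈1.5 and following the finger. The wrist (J5) is nearing its straight pose, so for the rest I tilt less.

```bash
python3 -m jog '[[0,2,-6.5,1.15,0,0,1],[0,2.2,-6.4,1.15,0,0,1]]'>/dev/null; python3 st2.py;python3 -m jog '[[0,2.5,-6.2,1.15,0,0,1]]'>/dev/null; python3 st2.py;python3 -m jog '[[0,2.8,-6.1,1.15,0,0,1]]'>/dev/null; python3 st2.py;  python3 - <<'E'
from h import *
import cv2
sc=camera("scene");cv2.imwrite("pics/s8.png",cv2.resize(sc[120:270,185:335],None,fx=4,fy=4,interpolation=cv2.INTER_CUBIC))
E
```

```text
t 15.7 fwd 0.0786 h 0.0679 lat 0.1459 r 0.1039 ang 0.859 tilt 0.585 Fpx,Fpy,Fz 2.8 -1.8 3.0 toolF [ 1.8 -1.   4. ] q [ 0.07 -0.19  2.12 -0.23  0.66  1.97]
t 15.8 fwd 0.0828 h 0.0619 lat 0.1458 r 0.1034 ang 0.929 tilt 0.604 Fpx,Fpy,Fz 1.3 -0.8 2.7 toolF [ 0.8 -1.5  2.6] q [ 0.08 -0.2   2.14 -0.25  0.62  2.  ]
t 15.8 fwd 0.0866 h 0.0556 lat 0.1458 r 0.1029 ang 1.000 tilt 0.623 Fpx,Fpy,Fz 1.7 -0.7 0.9 toolF [0.7 0.2 2. ] q [ 0.09 -0.2   2.17 -0.28  0.59  2.03]
```

View pics/s8.png

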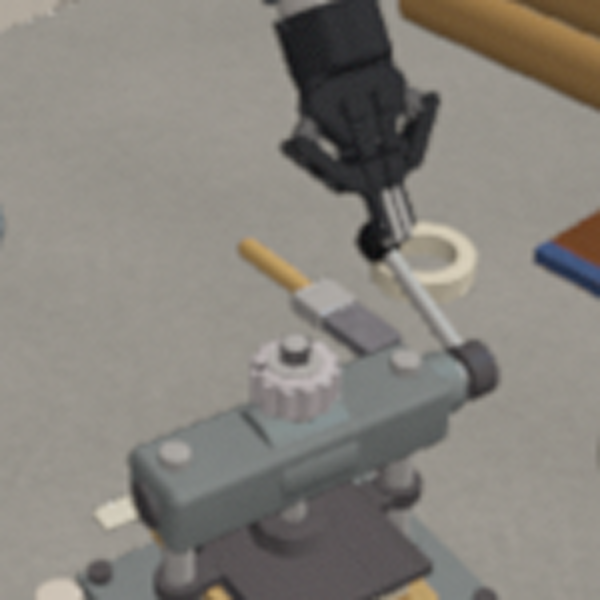

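```bash
python3 -m jog '[[0,3,-6,1.15,0,0,1]]'>/dev/null; python3 st2.py;python3 -m jog '[[0,3.3,-5.8,1.15,0,0,1]]'>/dev/null; python3 st2.py;python3 -m jog '[[0,1.6,-2.9,0.5,0,0,1]]'>/dev/null; python3 st2.py
```

```text
t 16.0 fwd 0.0897 h 0.0496 lat 0.1458 r 0.1025 ang 1.065 tilt 0.641 Fpx,Fpy,Fz 1.6 0.1 0.5 toolF [-0.1  0.6  1.6] q [ 0.09 -0.2   2.19 -0.31  0.55  2.06]
t 16.1 fwd 0.0893 h 0.0471 lat 0.1467 r 0.1010 ang 1.085 tilt 0.671 Fpx,Fpy,Fz 7.1 -2.2 19.8 toolF [  2.2 -11.1  17.9] q [ 0.1  -0.2   2.21 -0.36  0.51  2.11]
t 16.1 fwd 0.0886 h 0.0465 lat 0.1473 r 0.1001 ang 1.087 tilt 0.685 Fpx,Fpy,Fz 7.6 -1.4 20.3 toolF [  1.3 -10.9  18.7] q [ 0.1  -0.2   2.22 -0.38  0.49  2.13]
```

Firm stop: the force jumped to about 21 N while the motion stalled at angle ~1.09, which is q≈1.9. I back off and look.

```bash
python3 -m jog '[[0,-2,8,0,0,0,1],[0,-3,15,0,0,0,1],[0,-10,20,0,0,0,1],[0,-20,20,0,0,0,1],[0,-25,20,0,0,0,1],[0,0,0,0,0,0,1],[0,0,0,0,0,0,1]]'; python3 st2.py; python3 - <<'E'
from h import *
import cv2
sc=camera("scene");cv2.imwrite("pics/s9.png",cv2.resize(sc[150:300,185:335],None,fx=4,fy=4,interpolation=cv2.INTER_CUBIC))
cv2.imwrite("pics/t9.png",camera("top"))
m=camera_model("wrist");cv2.imwrite("pics/w9.png",camera("wrist"));np.save("pics/w9.npy",m["pose"])
E
```

```text
time_s: 16.72
eef_pos: [0.5459, 0.1113, 0.2908]
eef_rot: [-0.577, 0.278, -0.334, 0.692]
wrist_force: [-0.5, 0.6, -0.3]
opening: 0.003
t 16.7 fwd 0.0654 h 0.1408 lat 0.1460 r 0.1553 ang 0.435 tilt 0.672 Fpx,Fpy,Fz -0.6 0.5 -0.3 toolF [-0.5 -0.2 -0.6] q [ 0.08 -0.28  2.07 -0.25  0.71  1.97]
```

View pics/s9.png

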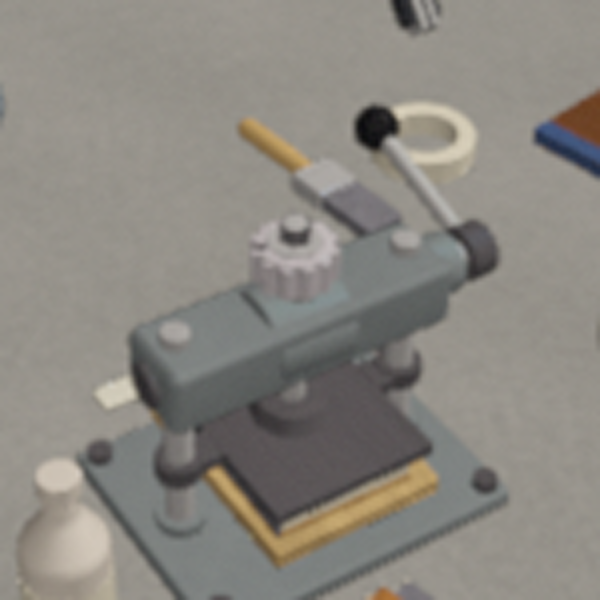

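View pics/t9.png

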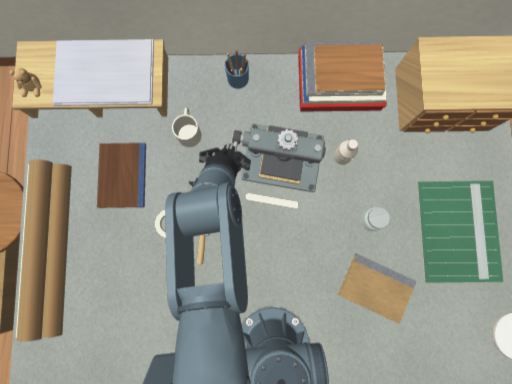

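View pics/w9.png

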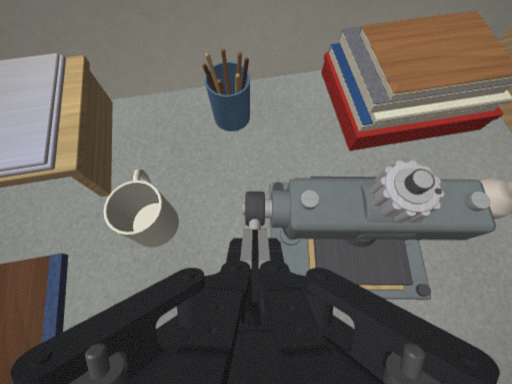

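```bash
python3 - <<'E'
from h import *
a=np.radians(-10.5);px=np.array([np.cos(a),np.sin(a)]);py=np.array([-px[1],px[0]])
n=np.array([.5836,-.0442]);piv=n+.145*py
for q in (.98,1.2,1.3,1.4,1.5,1.6,1.7,1.8,1.9):
    B=np.r_[piv-px*.12*np.sin(q-.62),.15+.12*np.cos(q-.62)]; print(q,proj("scene",B).round(1),proj("top",B).round(1))
E
```

```text
0.98 [295.2 171.4] [232.2 139.8]
1.2 [289.7 171.1] [230.9 149.5]
1.3 [287.5 171.6] [230.4 153.7]
1.4 [285.4 172.5] [229.9 157.6]
1.5 [283.6 173.8] [229.6 161.3]
1.6 [281.9 175.4] [229.3 164.6]
1.7 [280.5 177.4] [229.1 167.6]
1.8 [279.3 179.7] [229.  170.3]
1.9 [278.3 182.3] [229.  172.5]
```

The ball at scene (279,182) corresponds to q≈1.89, so the lever is closed. Now I check the squeeze of the sprung board by comparing enlarged crops from before and after.

```bash
python3 - <<'E'
from h import *
import cv2
a=cv2.imread("pics/scene0.png");b=camera("scene");c=cv2.imread("pics/s2.png");cv2.imwrite("pics/s10.png",b)
f=lambda i:cv2.resize(i[235:295,230:300],None,fx=5.5,fy=9,interpolation=cv2.INTER_CUBIC)
cv2.imwrite("pics/cmp.png",np.hstack([f(a),f(b)]))
E
```

```text
(no output)
```

View pics/cmp.png

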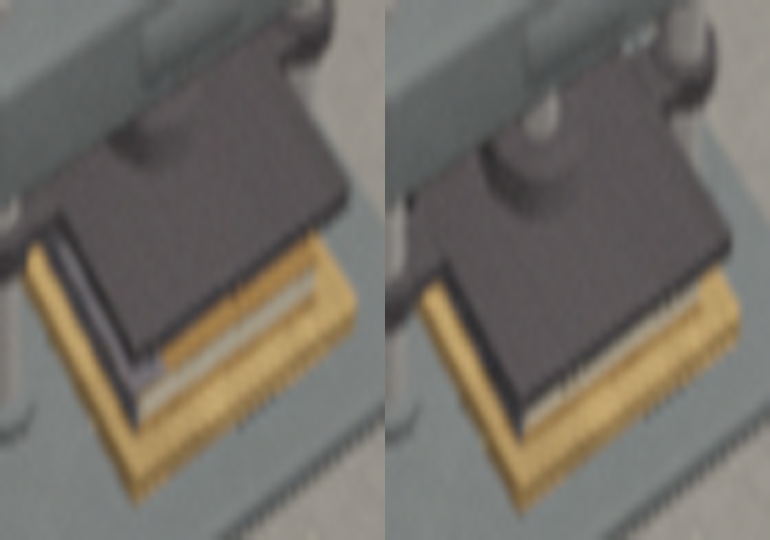

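The book is in place and pressed. The board has moved down only slightly in the picture, so I measure it to sub-pixel.

```bash
python3 - <<'E'
from h import *
import cv2
A=cv2.imread("pics/scene0.png").astype(np.float32);B=cv2.imread("pics/s10.png").astype(np.float32)
pts=np.array([.5836,-.0442])
a=np.radians(-10.5);px=np.array([np.cos(a),np.sin(a)]);py=np.array([-px[1],px[0]])
c=pts+px*.083-py*.03
print("px per mm down", (proj("scene",np.r_[c,.025])-proj("scene",np.r_[c,.035]))/10)
def edge(I,col):
    y=I[:,col,2]-I[:,col,0]   # R-B
    seg=y[250:296]; k=np.arange(250,296)
    hi=np.percentile(seg,92); th=hi/2
    # last falling crossing
    i=np.where((seg[:-1]>=th)&(seg[1:]<th))[0]
    if len(i)==0:return np.nan
    i=i[-1]; return k[i]+(seg[i]-th)/(seg[i]-seg[i+1])
d=[]
for col in range(256,293,2):
    e0,e1=edge(A,col),edge(B,col); d.append(e1-e0); print(col,round(e0,2),round(e1,2),round(e1-e0,2))
print(np.nanmedian(d))
# reference: base edge static & ECC on patches
def ecc(x0,x1,y0,y1):
    w=np.eye(2,3,dtype=np.float32);g=lambda I:cv2.cvtColor(I.astype(np.uint8),cv2.COLOR_BGR2GRAY)
    try:
        cc,w=cv2.findTransformECC(g(A)[y0:y1,x0:x1],g(B)[y0:y1,x0:x1],w,cv2.MOTION_TRANSLATION);return cc,w[:,2]
    except Exception as e:return e
print("base",ecc(230,270,290,312)); print("board",ecc(256,292,270,293))
E
```

```text
px per mm down [-0.00855828  0.26431543]
256 289.54 290.48 0.94
258 288.57 289.48 0.91
260 287.55 288.53 0.98
262 286.32 287.49 1.17
264 285.36 286.47 1.11
266 284.32 285.41 1.08
268 283.37 284.39 1.02
270 282.47 283.48 1.01
272 281.52 282.56 1.04
274 280.58 281.51 0.93
276 279.46 280.49 1.03
278 278.53 279.55 1.02
280 278.05 278.6 0.55
282 277.18 277.59 0.41
284 276.17 277.08 0.91
286 275.17 276.13 0.96
288 274.19 275.24 1.05
290 272.89 274.19 1.3
292 272.11 273.33 1.22
1.0161290168762207
base (0.9981281864773046, array([-0.02956337,  0.0282326 ], dtype=float32))
board (0.7146543183389896, array([-1.0347384,  2.37765  ], dtype=float32))
```

```bash
python3 - <<'E'
from h import *
import cv2
A=cv2.imread("pics/scene0.png").astype(np.float32);B=cv2.imread("pics/s10.png").astype(np.float32);C=cv2.imread("pics/s2.png").astype(np.float32)
def edge(I,col,r0,r1,fr):
    y=I[:,col,2]-I[:,col,0]; seg=y[r0:r1]; th=fr*np.percentile(seg,95)
    i=np.where((seg[:-1]>=th)&(seg[1:]<th))[0]
    if len(i)==0:return np.nan
    i=i[-1]; return r0+i+(seg[i]-th)/(seg[i]-seg[i+1])
for fr in (.4,.5,.6,.7):
  for nm,cols in (("left",range(238,254)),("right",range(256,293))):
    d=np.array([edge(B,c,255,296,fr)-edge(A,c,255,296,fr) for c in cols]);d0=np.array([edge(C,c,255,296,fr)-edge(A,c,255,296,fr) for c in cols])
    print(fr,nm,np.nanmedian(d).round(2),np.nanmean(d).round(2),np.nanstd(d).round(2),"ctrl",np.nanmedian(d0).round(2))
# line fit of edges
E
```

```text
0.4 left 0.97 0.94 0.16 ctrl -0.01
0.4 right 1.0 0.97 0.17 ctrl 0.01
0.5 left 0.97 0.96 0.17 ctrl 0.0
0.5 right 1.0 0.97 0.18 ctrl 0.02
0.6 left 0.99 0.99 0.17 ctrl -0.0
0.6 right 1.0 0.98 0.2 ctrl 0.03
0.7 left 0.97 1.0 0.16 ctrl 0.01
0.7 right 1.01 0.98 0.19 ctrl 0.04
```

Both edges of the board moved 0.98 px at 0.264 px/mm, which is a squeeze of about 3.7 mm. The pushing torque gives much the same: a peak of ~0.8 N m implies ~3.8 mm and a bite at q≈1.04, or 55 %. That is within 3 to 7 mm. I retreat a little further and check once more that it stays as it is.

```bash
python3 -m jog '[[0,-25,0,0,0,0,1],[0,-25,0,0,0,0,1],[0,0,0,0,0,0,1],[0,0,0,0,0,0,1],[0,0,0,0,0,0,1],[0,0,0,0,0,0,1]]'; python3 - <<'E'
from h import *
import cv2
b=camera("scene");t=camera("top");a=cv2.imread("pics/s10.png")
print("scene diff in press crop",cv2.absdiff(a,b)[165:300,185:335].mean())
cv2.imwrite("pics/f.png",b)
t0=cv2.imread("pics/top0.png");d=cv2.absdiff(t,t0).max(2)
for n,(u,v) in dict(glue=(347,150),folder=(272,201),mug=(185,127),sk2=(376,285),jar=(377,218),book2=(120,175)).items(): print(n,d[v-14:v+14,u-14:u+14].mean().round(1))
s0=cv2.imread("pics/scene0.png");ds=cv2.absdiff(b,s0).max(2)
for n,(u,v) in dict(tape=(291,186),brush=(262,195),mug=(350,225),glue=(203,292)).items(): print("scene",n,ds[v-10:v+10,u-10:u+10].mean().round(1))
E
```

```text
time_s: 17.42
eef_pos: [0.5139, 0.1166, 0.325]
eef_rot: [-0.576, 0.28, -0.335, 0.691]
wrist_force: [-0.4, -0.3, -0.7]
opening: 0.001
scene diff in press crop 0.8370699588477366
glue 9.7
folder 9.8
mug 8.7
sk2 10.0
jar 10.6
book2 6.4
scene tape 16.4
scene brush 12.2
scene mug 2.0
scene glue 2.1
```

View pics/f.png

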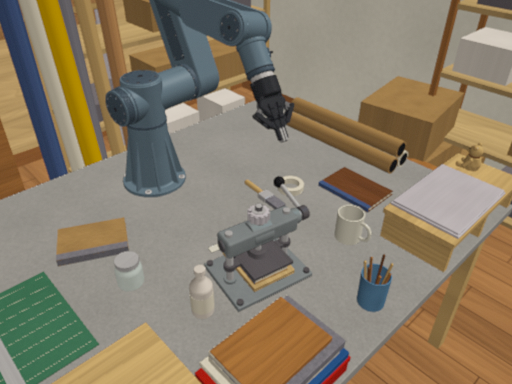

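The lever is closed with its ball at (279,182), the book is under the platen, the other things stand where they were, and the arm is clear. I hand in.

```bash
python3 - <<'E'
from bench import *
print(hand_in())
E
```

```text
the job is handed in; nothing more can be done
None
```

I turned the adjuster nut 2.5 rad (143°) clockwise, swung the cam lever forward to its stop, backed the arm clear and handed in at about 17.5 s.

**Two slips on the way:**
- **First lever grip:** I had the swing direction mirrored, so sideways wrist force built up to about 47 N before I let go and gripped again.
- **Second lever grip:** the ball crept out of the pads near midway, with the lever at about 0.98 rad. I finished by pushing with the fingers shut from behind, until the lever stalled against its stop at about 21 N.

**Last checks:**
- **Lever:** closed, at about 1.89 rad from the camera image. I saw no change between two pictures about 0.7 s apart.
- **Squeeze of the board:** about 3.7 mm from the board's shift in the image. The pushing torque, peaking at about 0.8 N m, gave about 3.8 mm. That is inside 3 to 7 mm but below the ideal 5 mm, and means the lever bites at about 55 % of its swing.
- **Book and desk:** the book is still under the platen and nothing else looks moved. I judged this by eye: a rough pixel comparison showed small changes (most around the tape and brush) that I put down to lighting and the lever now being in front of them.
- **Robot:** clear of everything, wrist force about zero.

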